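Set out the thread kit on the kitting board

ROBOT

A 6-joint arm with a two-finger parallel gripper is mounted at the origin on a cart in front of the work surface, level with it; the furniture and walls round the work are solid. World frame = base frame: x ahead of the robot, y to its left, z up, the work surface at z = 0. Lengths are in m, angles in rad, forces in N, time in s.
With the tool pointing down it reaches from about 0.25 to 0.775 m from the base axis. Payload 4 kg.
Tool frame: the origin (TCP) lies at the very end of the fingers, on their centre line; the grasp point (between the pads) lies 19 mm behind it (robot.hold_point_z is the distance from the TCP to the grasp point, in m); z points along the fingers, y is the line along which they close (so a half turn about z gives the same grasp; the last joint's range is limited). The gripper opens to 94 mm and grips with 3 to 60 N. Pads are 16 mm wide; open, the fingers measure 119 mm over their backs; the gripper's body (75 mm by 177 mm) begins 78 mm behind the grasp point.
Start: joints at [1.09, 0.087, 1.371, -0, 1.684, -0.103], TCP at [0.203, 0.511, 0.206] pointing down, gripper open.
Joint ranges: [-3.1, 3.1], [-0.76, 2.03], [0.27, 2.55], [-1.08, 4.22], [0.17, 2.65], [-2.57, 2.57]. Speed limits (rad/s): [2.79, 2.79, 3.14, 3.14, 3.14, 3.14].

INTERFACE

Orientations are given as [roll, pitch, yaw] about the fixed x, y, z axes, in that order (R = Rz(yaw) Ry(pitch) Rx(roll)).
In Python, from bench import robot gives the robot as it stands.
- The arm moves only by the tool carry_out, never from a script. Its argument "steps" is a list of rows, each a list of 3 entries, a list of its own where there are three numbers: the shift along the tool's x, y, z in m, then the turn about the tool's z in units of 10 degrees (1.0 is 10 degrees), then the closure, from -1 (fully open) to 1 (shut). In form: [[[tx, ty, tz], roll, jaw], ...]. A call has 1 to 10 rows; each row is the pose to reach, as a shift and turn from the pose commanded when the call began, along the tool's axes at that moment; what a row does not reach only later rows make up. A row lasts 1/8 s, in which the tool goes at most 62.5 mm and 10.7 degrees, less where a joint would pass 70% of its speed; a pose out of reach is approached as far as the arm can. A call with a gripper value outside its range is refused whole. The fingers move at their own pace and stop on an object; the grip force is fixed at half the most. Time passes only in rows, so rows that repeat a pose let the fingers close. It gives the time, the measured TCP pose, the force, the opening and the grip force at its end, in the units of the state.
- robot.get_obs(): the state, without advancing time (a new reading comes with each control period).
- robot.snapshot(name): name is "scene" or "top"; returns a dict with "image" (480x640x3 uint8, red, green, blue), "z_map" (480x640 float32, m along the optical axis (not along the pixel's ray), 0 where there is no reading), "mtx" (3x3 intrinsics, pixels), "D" ([k1, k2, p1, p2, k3] as OpenCV has them; the pictures are not rectified), "R" (3x3) and "t" (3): a world point X has camera coordinates R X + t. Camera axes: x right, y down, z forward; pixel columns grow to the right and rows downward; lengths in m; the calibration is good to about 2 mm. A picture is of the moment at which its call begins.
- robot.close_job(): hands the job in; it is judged then, once.
The state is a dict: "time": time; "joint_positions": joint angles; "qvel": joint speeds; "joint_torque": joint torques, N m; "tool_pos": TCP position; "ee_rot": TCP orientation; "wrist_force": force on the tool from outside, world axes, zero at the start; "wrist_torque": the same for the moment, N m; "width": finger opening in m; "finger_force": force on a finger pad.
Only numpy, scipy, OpenCV 4.12 (cv2) and the standard library are available. Lean on these libraries where they do the work, as an engineer would, in place of code of your own. Each camera call takes 0.05 s, during which the arm holds its last target. There are 200 camera calls.

TASK

Set out the sewing kit on the grey board: from the four spools just left of the board, stand the red, the blue and the cream one each upright in the ring directly behind the bobbin of its own colour (behind means farther from the robot). Lay the brown carton squarely in the painted rectangle at the back of the board, behind the spools, and the teal needle case flat on the middle of the carton, lying the same way as it. Leave the bobbins and the green spool where they are.

Things in the scene. Friction and masses are not known exactly. Their poses are not given: they have to be found in the camera images.
- board: grey board fixed on the bench, 230 (x) by 240 (y) by 6 mm, flat yellow paint marks. Origin: centre of underside; +x away from robot, +y to its left, yaw within 0.2 rad. At x = -90 mm three small rings (36 mm) at y = -75, 0, 75 mm, a bobbin in each; at x = -20 mm three empty rings (38 mm) at the same y, each 70 mm behind a bobbin; an empty rectangle 66 (x) by 102 (y) mm centred at x = 75, y = 0
- bobbin_red: red plastic bobbin (26 mm across, 11 mm high, colour seen from above), lying flat and loose on the board in one of the three small rings of the near row (which one varies); origin at the centre of its underside. It stays where it lies
- bobbin_blue: dark blue plastic bobbin (26 mm across, 11 mm high, colour seen from above), lying flat and loose on the board in one of the three small rings of the near row (which one varies); origin at the centre of its underside. It stays where it lies
- bobbin_cream: cream-coloured plastic bobbin (26 mm across, 11 mm high, colour seen from above), lying flat and loose on the board in one of the three small rings of the near row (which one varies); origin at the centre of its underside. It stays where it lies
- spool_red: red spool of thread standing upright on its flange, 25 mm across, 52 mm tall, cream plastic ends; origin at the centre of its underside, z up. One of the four in the group on the bench to the left of the board (places shuffled); like spools far back by the ledge are not meant
- spool_blue: navy blue spool of thread standing upright on its flange, 25 mm across, 58 mm tall, cream plastic ends; origin at the centre of its underside, z up. One of the four in the group on the bench to the left of the board (places shuffled); like spools far back by the ledge are not meant
- spool_cream: cream-coloured spool of thread standing upright on its flange, 25 mm across, 52 mm tall, cream plastic ends; origin at the centre of its underside, z up. One of the four in the group on the bench to the left of the board (places shuffled); like spools far back by the ledge are not meant
- spool_green: green spool of thread standing upright on its flange, 25 mm across, 58 mm tall, cream plastic ends; origin at the centre of its underside, z up. One of the four in the group on the bench to the left of the board (places shuffled); like spools far back by the ledge are not meant. It has no bobbin and is not part of the kit: it stays where it stands
- carton: small closed brown kraft carton lying flat on the bench, 52 (x) by 88 (y) by 22 (z) mm, rigid; origin at the centre of its underside; take it across its 52 mm width
- needle_case: flat teal needle case lying on the bench, 26 (x) by 58 (y) by 9 (z) mm, rigid; origin at the centre of its underside; take it across its 26 mm width

How it is judged:
At the end, for the whole second after the job is handed in: Red, blue, cream spool upright on the board, in the ring straight behind the bobbin of its colour (12 mm each way); carton flat in the rectangle (12 mm, 0.2 rad); needle case flat on the carton, centred (14 mm) and parallel (0.25 rad); all at rest (x of spool_red in the frame of board between -0.032 and -0.008 m and ((y of bobbin_red in the frame of board between -0.095 and -0.055 m and y of spool_red in the frame of board between -0.087 and -0.063 m) or (y of bobbin_red in the frame of board between -0.02 and 0.02 m and y of spool_red in the frame of board between -0.012 and 0.012 m) or (y of bobbin_red in the frame of board between 0.055 and 0.095 m and y of spool_red in the frame of board between 0.063 and 0.087 m)) and z of spool_red in the frame of board between 0.002 and 0.01 m and angle between each of spool_red, spool_blue, spool_cream, carton, needle_case's own z axis and vertical below 0.1 rad and linear speed of each of spool_red, spool_blue, spool_cream, carton, needle_case below 0.02 m/s and x of spool_blue in the frame of board between -0.032 and -0.008 m and ((y of bobbin_blue in the frame of board between -0.095 and -0.055 m and y of spool_blue in the frame of board between -0.087 and -0.063 m) or (y of bobbin_blue in the frame of board between -0.02 and 0.02 m and y of spool_blue in the frame of board between -0.012 and 0.012 m) or (y of bobbin_blue in the frame of board between 0.055 and 0.095 m and y of spool_blue in the frame of board between 0.063 and 0.087 m)) and z of spool_blue in the frame of board between 0.002 and 0.01 m and x of spool_cream in the frame of board between -0.032 and -0.008 m and ((y of bobbin_cream in the frame of board between -0.095 and -0.055 m and y of spool_cream in the frame of board between -0.087 and -0.063 m) or (y of bobbin_cream in the frame of board between -0.02 and 0.02 m and y of spool_cream in the frame of board between -0.012 and 0.012 m) or (y of bobbin_cream in the frame of board between 0.055 and 0.095 m and y of spool_cream in the frame of board between 0.063 and 0.087 m)) and z of spool_cream in the frame of board between 0.002 and 0.01 m and x of carton in the frame of board between 0.063 and 0.087 m and y of carton in the frame of board between -0.012 and 0.012 m and z of carton in the frame of board between 0.002 and 0.01 m and angle between the y axis of carton and the y axis of board, either way round below 0.2 rad and horizontal distance between needle_case and carton below 0.014 m and z of needle_case in the frame of carton between 0.018 and 0.026 m and angle between the y axis of needle_case and the y axis of carton, either way round below 0.25 rad); the robot touches nothing.
It fails at once if the red bobbin is moved by more than 12 mm (distance of bobbin_red from where it was at the start of the episode above 0.012 m).
It fails at once if the blue bobbin is moved by more than 12 mm (distance of bobbin_blue from where it was at the start of the episode above 0.012 m).
It fails at once if the cream bobbin is moved by more than 12 mm (distance of bobbin_cream from where it was at the start of the episode above 0.012 m).
It fails at once if the green spool is moved by more than 20 mm (distance of spool_green from where it was at the start of the episode above 0.02 m).
It also fails if it takes over 106 s, if anything falls off the work surface, if the arm or the gripper's body presses on something with over 40 N, if the wrist force passes 120 N, or if a joint passes its speed limit or range.

## Working session

There is one attempt and no reset: what is moved stays moved. The work goes in short steps, Python scripts to look and compute and a tool call to move; the robot and the scene stay as the last step left them, time stands still between calls to the robot, and variables do not carry over. Pictures are saved under pics/ and viewed, at most 14 in all, crops included, and the job is handed in when it is done.

Besides the shell and the picture viewer there is one more tool, called after "Call:" as name(argument=value, ...) on one line, values as JSON. carry_out: Moves the arm, as the interface text tells. Its arguments: {"type":"object","properties":{"steps":{"type":"array","items":{"type":"array"}}},"required":["steps"]}

```bash
mkdir -p pics; ls; python3 - <<'E'
from bench import robot
import cv2,numpy as np
for n in("top","scene"):
    s=robot.snapshot(n); cv2.imwrite(f"pics/{n}0.png",s["image"][:,:,::-1]); np.savez(f"{n}0.npz",**s)
    print(n,s["mtx"].round(1).tolist(),s["D"],(-s["R"].T@s["t"]).round(3))
print(robot.get_obs())
E
```

```text
pics
top [[621.4, 0.0, 321.8], [0.0, 621.4, 238.2], [0.0, 0.0, 1.0]] [-0.12250774  0.          0.          0.          0.        ] [0.305 0.15  1.287]
scene [[532.2, 0.0, 315.4], [0.0, 532.2, 249.4], [0.0, 0.0, 1.0]] [-0.05431507  0.          0.          0.          0.        ] [-0.047  0.731  0.409]
{'time': 0.1, 'joint_positions': array([ 1.08988774e+00,  8.78760976e-02,  1.37207428e+00, -5.86097401e-05,
        1.68361120e+00, -1.03135748e-01]), 'qvel': array([ 0.00043433, -0.00137918, -0.0046573 ,  0.00024652,  0.00064254,
        0.00093602]), 'joint_torque': array([ 2.37439912e-03, -3.41253126e+01, -3.03301978e+01,  7.20875454e-02,
        3.03705095e-02, -9.03192426e-05]), 'tool_pos': array([0.20268096, 0.51076344, 0.20443859]), 'ee_rot': array([-3.13962819e+00, -1.44766188e-04,  2.76381313e+00]), 'wrist_force': array([0.77722393, 0.08221554, 0.56374826]), 'wrist_torque': array([ 0.02937089,  0.01220568, -0.00473697]), 'finger_force': 0.0, 'width': 0.09402716459722259}
```

View pics/top0.png

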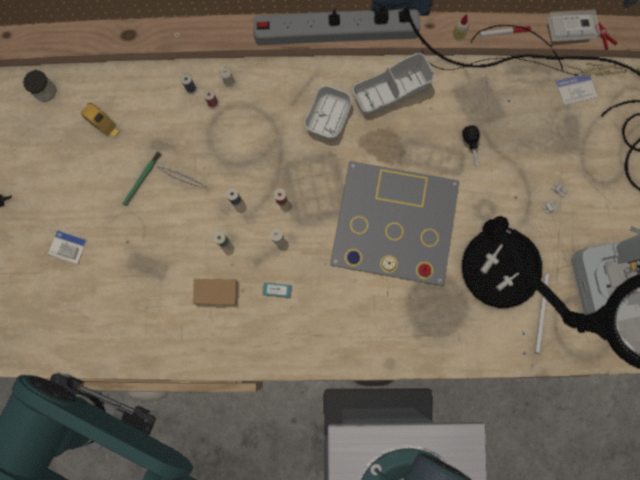

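View pics/scene0.png

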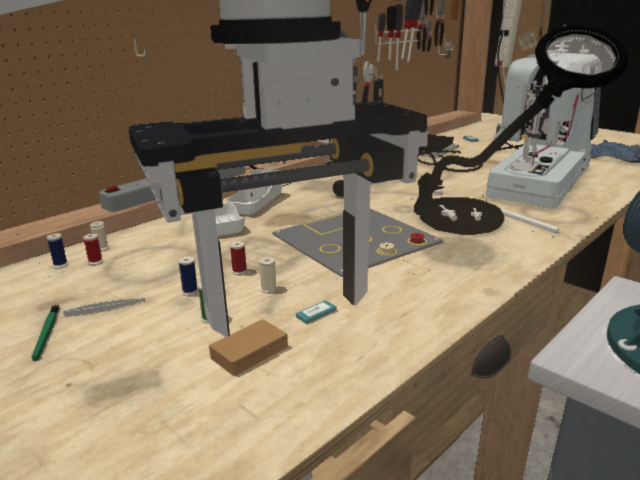

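The top view shows the board at about (395,225), with bobbins blue (354,257), cream (389,263) and red (425,270). The spools are blue (235,197), red (281,197), green (222,240) and cream (278,237), the carton is at (215,292) and the case at (277,290). I'll measure these next.

```bash
cat > h.py <<'E'
import cv2,numpy as np
def ray(s,uv,z):
    "pixels -> world points on plane height z"
    p=cv2.undistortPoints(np.array(uv,float).reshape(-1,1,2),s["mtx"],s["D"]).reshape(-1,2)
    d=np.c_[p,np.ones(len(p))]@s["R"]; c=-s["R"].T@s["t"]
    return c+d*((z-c[2])/d[:,2])[:,None]
def proj(s,X):
    return cv2.projectPoints(np.array(X,float).reshape(-1,1,3),cv2.Rodrigues(s["R"])[0],s["t"],s["mtx"],s["D"])[0].reshape(-1,2)
def cloud(s):
    v,u=np.mgrid[0:480,0:640]; uv=np.c_[u.ravel(),v.ravel()].astype(float)
    p=cv2.undistortPoints(uv.reshape(-1,1,2),s["mtx"],s["D"]).reshape(-1,2)
    return ((np.c_[p,np.ones(len(p))]*s["z_map"].reshape(-1,1)-s["t"])@s["R"]).reshape(480,640,3)
E
python3 - <<'E'
import numpy as np,cv2
from h import *
t=dict(np.load("top0.npz")); sc=dict(np.load("scene0.npz"))
tcp=[.2027,.5108,.2044]
print("tcp proj",proj(t,[tcp]),proj(sc,[tcp]))
C=cloud(t); S=cloud(sc)
im=t["image"].astype(int)
hsv=cv2.cvtColor(t["image"],cv2.COLOR_RGB2HSV)
def blob(mask,box):
    m=np.zeros(mask.shape,np.uint8);x0,y0,x1,y1=box;m[y0:y1,x0:x1]=mask[y0:y1,x0:x1]*255
    n,l,st,ce=cv2.connectedComponentsWithStats(m); k=1+st[1:,4].argmax(); return l==k,ce[k],st[k]
# object by height from depth
for n,c in dict(blue=(235,197),red=(281,197),green=(222,240),cream=(278,237),bb=(354,257),bc=(389,263),br=(425,270)).items():
    b=(c[0]-14,c[1]-14,c[0]+15,c[1]+15)
    z=C[b[1]:b[3],b[0]:b[2]]; zz=z[...,2]; lo=.013 if n[0]=='b' and len(n)==2 else .045
    q=z[zz>lo]; print(n,len(q),zz.max().round(4), q.mean(0).round(4) if len(q) else 0,(q[:,:2].max(0)+q[:,:2].min(0))/2 if len(q) else 0)
for n,box,lo,hi in(("carton",(185,270,250,315),.015,.03),("case",(255,275,300,305),.005,.015)):
    m=(C[...,2]>lo)&(C[...,2]<hi); k,ce,st=blob(m,box); q=C[k]; r=cv2.minAreaRect(q[:,:2].astype(np.float32)); print(n,len(q),ce,q.mean(0).round(4),r)
# carton / case by colour
m=(hsv[...,0]>80)&(hsv[...,0]<100)&(hsv[...,1]>80);k,ce,st=blob(m,(255,275,300,305))
uv=np.argwhere(k)[:,::-1];print("case col",cv2.minAreaRect(ray(t,uv,.009)[:,:2].astype(np.float32)))
m=(hsv[...,1]>95)&(hsv[...,2]<160);k,ce,st=blob(m,(185,270,250,315))
uv=np.argwhere(k)[:,::-1];print("carton col",cv2.minAreaRect(ray(t,uv,.022)[:,:2].astype(np.float32)))
# board rough by saturation
m=(hsv[...,1]<60);k,ce,st=blob(m,(325,155,465,290));k=cv2.morphologyEx(k.astype(np.uint8),cv2.MORPH_CLOSE,np.ones((25,25)))
uv=np.argwhere(k)[:,::-1];print("board",cv2.minAreaRect(ray(t,uv,.006)[:,:2].astype(np.float32)))
big=cv2.resize(t["image"][150:310,185:470],None,fx=2.8,fy=2.8,interpolation=cv2.INTER_CUBIC);cv2.imwrite("pics/crop.png",big[:,:,::-1])
E
```

```text
tcp proj [[123.61365978 408.37322259]] [[290.51966787 315.76498102]]
blue 134 1.2866 [0.61   0.3447 0.0938] [0.46895818 0.25712485]
red 120 1.2866 [0.6033 0.25   0.1135] [0.4680127  0.20893861]
green 135 1.2866 [0.5237 0.3701 0.0845] [0.42267859 0.26937218]
cream 126 1.2866 [0.5204 0.2545 0.1303] [0.42588779 0.21188291]
bb 118 1.2866 [0.4892 0.1062 0.0498] [0.40554782 0.12109401]
bc 122 1.2866 [0.4741 0.035  0.0589] [0.40520782 0.0839597 ]
br 125 1.2866 [ 0.4577 -0.0337  0.0785] [0.39652207 0.04730391]
carton 1066 [214.11163227 291.13320826] [0.4237 0.39   0.0222] ((0.4245227873325348, 0.38982951641082764), (0.0899379551410675, 0.05249127745628357), 88.64253234863281)
case 322 [276.33229814 289.72981366] [0.4273 0.2631 0.009 ] ((0.4277210831642151, 0.26327359676361084), (0.057881273329257965, 0.027532683685421944), 83.82784271240234)
case col ((0.42546284198760986, 0.2382432222366333), (0.0034242214169353247, 0.01891680806875229), 83.84466552734375)
carton col ((0.4226989448070526, 0.3895907700061798), (0.08806992322206497, 0.05064210668206215), 87.84745025634766)
board ((0.5672188997268677, 0.02857924997806549), (0.27110594511032104, 0.2421758621931076), 79.19477844238281)
```

View pics/crop.png

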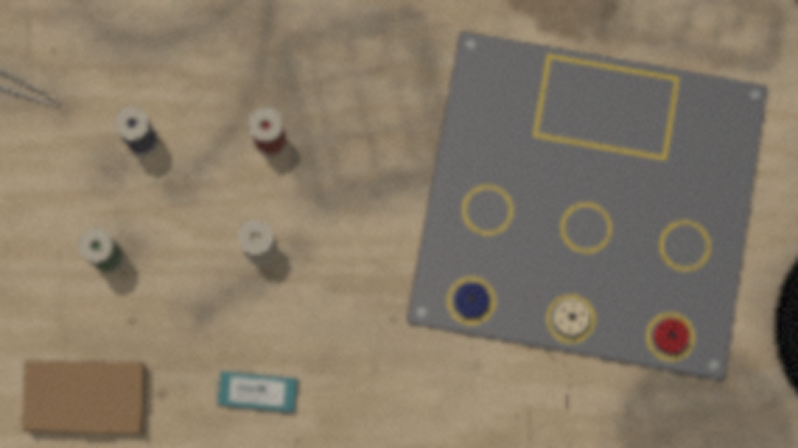

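```bash
cat > m.py <<'E'
import numpy as np,cv2
from h import *
t=dict(np.load("top0.npz")); C=cloud(t); z=C[...,2]
for n,c in dict(blue=(234,195),red=(281,195),green=(221,239),cream=(277,236),bb=(354,257),bc=(389,263),br=(425,270)).items():
    sl=np.s_[c[1]-16:c[1]+17,c[0]-16:c[0]+17]; q=C[sl].reshape(-1,3); q=q[(q[:,2]<.08)]
    top=np.percentile(q[:,2],98); k=q[abs(q[:,2]-top)<(.003 if n[0]!='b' or len(n)>2 else .003)]
    print(n,len(k),top.round(4),k.mean(0).round(4),cv2.minEnclosingCircle(k[:,:2].astype(np.float32)))
hsv=cv2.cvtColor(t["image"],cv2.COLOR_RGB2HSV)
m=((hsv[...,0]>18)&(hsv[...,0]<35)&(hsv[...,1]>85)).astype(np.uint8)
m[:, :335]=0;m[:,460:]=0;m[:165]=0;m[285:]=0
L=[]
n,l,st,ce=cv2.connectedComponentsWithStats(cv2.dilate(m,np.ones((2,2))))
for i in range(1,n):
    if st[i,4]>40:
        uv=np.argwhere((l==i)&(m>0))[:,::-1]; w=ray(t,uv,.006)[:,:2].astype(np.float32)
        print(ce[i],len(w),cv2.minEnclosingCircle(w) if len(w)<150 else cv2.minAreaRect(w), w.mean(0))
E
python3 m.py
```

```text
blue 66 0.0606 [0.62   0.3503 0.0597] ((0.6198536157608032, 0.35065680742263794), 0.012410050258040428)
red 62 0.0543 [0.6192 0.2555 0.0534] ((0.619066596031189, 0.2551499307155609), 0.012552817352116108)
green 73 0.0601 [0.5291 0.3753 0.0594] ((0.5287894606590271, 0.37590280175209045), 0.012558404356241226)
cream 63 0.0545 [0.5347 0.2607 0.0539] ((0.5350232720375061, 0.26130908727645874), 0.012021444737911224)
bb 73 0.0197 [0.4944 0.1051 0.0188] ((0.4941653311252594, 0.10532134771347046), 0.012019616551697254)
bc 69 0.0196 [0.4788 0.0323 0.0187] ((0.47941333055496216, 0.03126601502299309), 0.01240345649421215)
br 75 0.0198 [ 0.4654 -0.0427  0.0191] ((0.46529972553253174, -0.04327210411429405), 0.012727501802146435)
[401.84545455 188.49318182] 266 ((0.6428242325782776, -0.0008219331502914429), (0.10317693650722504, 0.067140594124794), 79.23577117919922) [ 0.64184934 -0.00170348]
[358.8630137  224.85616438] 79 ((0.5636024475097656, 0.0907442718744278), 0.01934852823615074) [0.56456375 0.09200332]
[393.99295775 231.21830986] 75 ((0.549248456954956, 0.017068330198526382), 0.019407521933317184) [0.5502871  0.01866051]
[429.8630137  238.06164384] 80 ((0.5349662899971008, -0.056540507823228836), 0.01951463147997856) [ 0.53414154 -0.05709345]
[353.4751773  257.61702128] 79 ((0.49489307403564453, 0.10413098335266113), 0.018112465739250183) [0.494134   0.10362598]
[388.97902098 263.86013986] 79 ((0.48083195090293884, 0.030438587069511414), 0.01824040710926056) [0.4809167  0.03019731]
[424.29166667 270.625     ] 81 ((0.46659979224205017, -0.043086420744657516), 0.01824931800365448) [ 0.46535435 -0.04242988]
```

```bash
cat >> h.py <<'E'
from scipy.spatial.transform import Rotation as Ro
def go(*targets):
    "each target x,y,z,yaw: shift in current tool axes, turn in 10 deg units"
    from bench import robot
    o=robot.get_obs(); R=Ro.from_euler("xyz",o["ee_rot"]).as_matrix()
    for x,y,z,yaw in targets:
        d=R.T@(np.array([x,y,z])-o["tool_pos"]); w=(o["ee_rot"][2]-yaw+np.pi/2)%np.pi-np.pi/2
        print(d.round(4),"roll",round(np.degrees(w)/10,2),"rows",round(np.linalg.norm(d)/.0625,1),round(abs(np.degrees(w))/10.7,1))
    print(o["time"],o["tool_pos"].round(4),o["ee_rot"].round(3),o["width"].round(4))
E
python3 -c "
from h import *
go((.4235,.3897,.12,1.54),(.4235,.3897,.005,1.54))
t=dict(np.load('top0.npz'));C=cloud(t)
m=(C[...,2]<.6)&(C[...,2]>.03)&(C[...,1]>-.25)&(C[...,1]<0.2)&(C[...,0]>.3)&(C[...,0]<.75); q=C[m]
print(len(q), q[q[:,1].argsort()[::-1]][::max(1,len(q)//12)].round(3))"
```

```text
[-0.2499 -0.0309  0.0845] roll 7.01 rows 4.2 6.6
[-0.2499 -0.0307  0.1995] roll 7.01 rows 5.1 6.6Traceback (most recent call last):
  File "<string>", line 3, in <module>
    go((.4235,.3897,.12,1.54),(.4235,.3897,.005,1.54))
    ~~^^^^^^^^^^^^^^^^^^^^^^^^^^^^^^^^^^^^^^^^^^^^^^^^
  File "h.py", line 21, in go
    print(o["time"],o["tool_pos"].round(4),o["ee_rot"].round(3),o["width"].round(4))
                                                                ^^^^^^^^^^^^^^^^
AttributeError: 'float' object has no attribute 'round'
```

Call:
carry_out(steps=[[[-0.25,-0.031,0.085],7,-0.5],[[-0.25,-0.031,0.085],7,-0.5],[[-0.25,-0.031,0.085],7,-0.5],[[-0.25,-0.031,0.085],7,-0.5],[[-0.25,-0.031,0.085],7,-0.5],[[-0.25,-0.031,0.085],7,-0.5],[[-0.25,-0.031,0.085],7,-0.5],[[-0.25,-0.031,0.085],7,-0.5],[[-0.25,-0.031,0.085],7,-0.5]])

```text
time: 1.23
tool_pos: [0.4236, 0.3902, 0.1202]
ee_rot: [-3.141, 0.0, 1.544]
wrist_force: [0.0, 0.1, 0.0]
width: 0.0705
finger_force: 0.0
```

```bash
sed -i 's/o\["width"\].round(4)/round(float(o["width"]),4)/' h.py
python3 -c "
from h import *
from bench import robot
go((.4235,.3897,.005,1.54))
s=robot.snapshot('scene');cv2.imwrite('pics/s1.png',s['image'][:,:,::-1])
t=dict(np.load('top0.npz'));C=cloud(t)
m=(C[...,2]<.6)&(C[...,2]>.03)&(C[...,1]>-.25)&(C[...,1]<0.2)&(C[...,0]>.3)&(C[...,0]<.75); q=C[m]
print(len(q), q[q[:,1].argsort()[::-1]][::max(1,len(q)//8)].round(3))"
```

```text
[-4.000e-04 -1.000e-04  1.152e-01] roll 0.02 rows 1.8 0.0
1.225 [0.4236 0.3902 0.1202] [-3.141  0.     1.544] 0.0705
1730 [[ 0.749  0.158  0.038]
 [ 0.537 -0.177  0.073]
 [ 0.489 -0.186  0.131]
 [ 0.471 -0.196  0.132]
 [ 0.473 -0.208  0.132]
 [ 0.41  -0.22   0.178]
 [ 0.406 -0.232  0.198]
 [ 0.359 -0.241  0.244]
 [ 0.334 -0.25   0.257]]
```

View pics/s1.png

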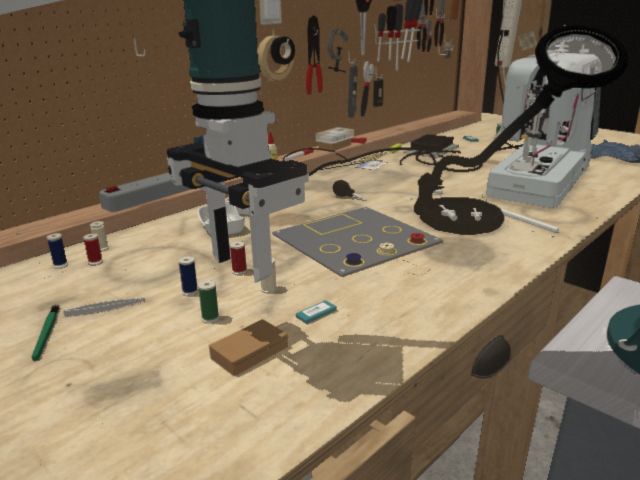

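The scene view shows the fingertips at (222,260) and (262,282), straddling the point above the carton (250,345). I'll lower and grip.

Call:
carry_out(steps=[[[0,0,0.05],0,-0.5],[[0,0,0.09],0,-0.5],[[0,0,0.114],0,-0.5],[[0,0,0.114],0,-0.5],[[0,0,0.114],0,0.2],[[0,0,0.114],0,0.2],[[0,0,0.114],0,0.2],[[0,0,0.114],0,0.2]])

```text
time: 2.28
tool_pos: [0.4248, 0.3911, 0.0084]
ee_rot: [3.139, -0.002, 1.542]
wrist_force: [-1.4, -0.1, 6.3]
width: 0.0518
finger_force: 30.0
```

Call:
carry_out(steps=[[[0,0,-0.05],0,0.2],[[0,0,-0.1],0,0.2],[[0,0,-0.14],0,0.2],[[0,0,-0.14],0,0.2]])

```text
time: 2.78
tool_pos: [0.4258, 0.3916, 0.1509]
ee_rot: [3.135, -0.005, 1.542]
wrist_force: [0.7, 0.6, -0.6]
width: 0.0516
finger_force: 30.0
```

```bash
python3 -c "
from h import *
go((.6428,0,.15,1.379),(.6428,0,.016,1.379))"
```

```text
[-0.3852  0.2282  0.0004] roll 0.93 rows 7.2 0.9
[-0.3859  0.2272  0.1344] roll 0.93 rows 7.5 0.9
2.775 [0.4258 0.3916 0.1509] [ 3.135 -0.005  1.542] 0.0516
```

Call:
carry_out(steps=[[[-0.05,0.03,0],0.2,0.2],[[-0.1,0.06,0],0.4,0.2],[[-0.15,0.09,0],0.6,0.2],[[-0.2,0.12,0],0.9,0.2],[[-0.25,0.15,0],0.9,0.2],[[-0.3,0.18,0],0.9,0.2],[[-0.345,0.205,0],0.9,0.2],[[-0.385,0.228,0],0.9,0.2],[[-0.385,0.228,0],0.9,0.2],[[-0.385,0.228,0],0.9,0.2]])

```text
time: 4.03
tool_pos: [0.6395, -0.0008, 0.1442]
ee_rot: [-3.138, -0.0, 1.385]
wrist_force: [-0.2, 0.3, -1.2]
width: 0.0514
finger_force: 30.0
```

```bash
python3 -c "
from h import *
go((.6428,0,.016,1.379))"
```

```text
[0.0013 0.0036 0.1282] roll 0.03 rows 2.1 0.0
4.025 [ 0.6395 -0.0008  0.1442] [-3.138 -0.     1.385] 0.0514
```

Call:
carry_out(steps=[[[0.001,0.0035,0.05],0,0.2],[[0.001,0.0035,0.09],0,0.2],[[0.001,0.0035,0.115],0,0.2],[[0.001,0.0035,0.115],0,0.2],[[0.001,0.0035,0.115],0,0.2],[[0.001,0.0035,0.115],0,0.2]])

```text
time: 4.78
tool_pos: [0.6456, -0.0005, 0.0338]
ee_rot: [3.138, -0.001, 1.386]
wrist_force: [-0.5, -0.4, 0.4]
width: 0.0516
finger_force: 30.0
```

```bash
python3 -c "
from h import *
go((.6428,0,.0155,1.379))"
```

```text
[-0.     -0.0029  0.0183] roll 0.04 rows 0.3 0.0
4.775 [ 6.456e-01 -5.000e-04  3.380e-02] [ 3.138e+00 -1.000e-03  1.386e+00] 0.0516
```

Call:
carry_out(steps=[[[0,-0.003,0.01],0,0.2],[[0,-0.003,0.016],0,0.2],[[0,-0.003,0.016],0,0.2],[[0,-0.003,0.016],0,0.2],[[0,-0.003,0.016],0,0.2]])

```text
time: 5.4
tool_pos: [0.6414, -0.0003, 0.0155]
ee_rot: [3.142, -0.0, 1.385]
wrist_force: [-0.6, 0.6, -0.0]
width: 0.0516
finger_force: 30.0
```

Call:
carry_out(steps=[[[0,0,0.001],0,0.2],[[0,0,0.001],0,0.2],[[0,0,0.001],0,-0.4],[[0,0,0.001],0,-0.4],[[0,0,0.001],0,-0.4],[[0,0,-0.05],0,-0.4],[[0,0,-0.1],0,-0.4],[[0,0,-0.135],0,-0.4],[[0,0,-0.135],0,-0.4]])

```text
time: 6.52
tool_pos: [0.6436, -0.0005, 0.1553]
ee_rot: [3.133, -0.001, 1.385]
wrist_force: [0.6, -0.6, -0.1]
width: 0.0657
finger_force: 0.0
```

```bash
python3 -c "
from h import *
go((.4270,.2633,.10,1.463),(.4270,.2633,.004,1.463))"
```

```text
[ 0.2192 -0.2621  0.0532] roll -0.45 rows 5.5 0.4
[ 0.2191 -0.263   0.1492] roll -0.45 rows 6.0 0.4
6.525 [ 6.436e-01 -5.000e-04  1.553e-01] [ 3.133e+00 -1.000e-03  1.385e+00] 0.0657
```

Call:
carry_out(steps=[[[0.05,-0.06,0],-0.2,-0.1],[[0.09,-0.11,0],-0.4,-0.1],[[0.13,-0.16,0.01],-0.4,-0.1],[[0.17,-0.21,0.02],-0.4,-0.1],[[0.219,-0.262,0.04],-0.4,-0.1],[[0.219,-0.262,0.053],-0.4,-0.1],[[0.219,-0.262,0.053],-0.4,-0.1],[[0.219,-0.262,0.053],-0.4,-0.1],[[0.219,-0.262,0.053],-0.4,-0.1]])

```text
time: 7.65
tool_pos: [0.4255, 0.2626, 0.0979]
ee_rot: [3.141, -0.0, 1.453]
wrist_force: [0.5, -0.3, 0.4]
width: 0.0519
finger_force: 0.0
```

```bash
python3 -c "
from h import *
from bench import robot
go((.4270,.2633,.004,1.463))
s=robot.snapshot('top');cv2.imwrite('pics/t2.png',s['image'][:,:,::-1]);np.savez('t2.npz',**s)
C=cloud(s);m=(C[...,2]>.02)&(C[...,2]<.04)&(abs(C[...,0]-.643)<.06)&(abs(C[...,1])<.08);print(m.sum(),C[m].mean(0),cv2.minAreaRect(C[m][:,:2].astype(np.float32)))"
```

```text
[0.0009 0.0013 0.0939] roll -0.06 rows 1.5 0.1
7.65 [0.4255 0.2626 0.0979] [ 3.141 -0.     1.453] 0.0519
1060 [ 6.42217987e-01 -5.21155751e-04  2.86083373e-02] ((0.6428682208061218, -0.0008912049233913422), (0.0886165201663971, 0.05426398664712906), 78.982177734375)
```

View pics/t2.png

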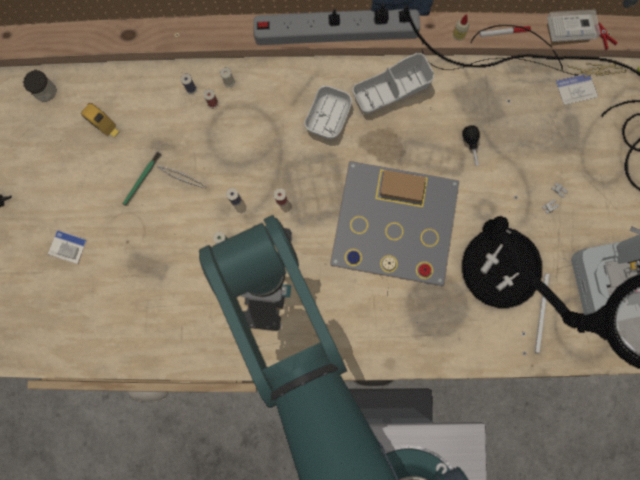

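The carton sits centred in its rectangle at (402,186). The needle case is next.

Call:
carry_out(steps=[[[0.001,0.001,0.05],0,-0.1],[[0.001,0.001,0.083],0,-0.1],[[0.001,0.001,0.09],0,-0.1],[[0.001,0.001,0.09],0,-0.1],[[0.001,0.001,0.09],0,-0.1]])

```text
time: 8.32
tool_pos: [0.4271, 0.2648, 0.0095]
ee_rot: [3.138, -0.002, 1.454]
wrist_force: [-0.1, -0.1, -0.6]
width: 0.0517
finger_force: 0.0
```

Call:
carry_out(steps=[[[0.001,0,0.004],0,-0.1],[[0.001,0,0.004],0,-0.1],[[0.001,0,0.004],0,0.6],[[0.001,0,0.004],0,0.6],[[0.001,0,0.004],0,0.6],[[0.001,0,0.004],0,0.6]])

```text
time: 9.07
tool_pos: [0.4256, 0.2652, 0.0035]
ee_rot: [3.142, -0.0, 1.455]
wrist_force: [0.5, 0.0, 0.3]
width: 0.0257
finger_force: 30.0
```

Call:
carry_out(steps=[[[0,0,-0.04],0,0.6],[[0,0,-0.09],0,0.6],[[0,0,-0.14],0,0.6],[[0,0,-0.147],0,0.6],[[0,0,-0.147],0,0.6]])

```text
time: 9.7
tool_pos: [0.4255, 0.2652, 0.1503]
ee_rot: [3.141, -0.0, 1.455]
wrist_force: [0.2, -0.1, -0.5]
width: 0.0254
finger_force: 30.0
```

```bash
python3 -c "
from h import *
go((.6430,.001,.15,1.379))"
```

```text
[-0.2372  0.2466  0.0003] roll 0.43 rows 5.5 0.4
9.7 [0.4255 0.2652 0.1503] [ 3.141 -0.     1.455] 0.0254
```

Call:
carry_out(steps=[[[-0.04,0.04,0],0.2,0.6],[[-0.08,0.082,0],0.4,0.6],[[-0.12,0.124,0],0.4,0.6],[[-0.16,0.166,0],0.4,0.6],[[-0.2,0.208,0],0.4,0.6],[[-0.237,0.247,0],0.4,0.6],[[-0.237,0.247,0],0.4,0.6],[[-0.237,0.247,0.05],0.4,0.6],[[-0.237,0.247,0.08],0.4,0.6],[[-0.237,0.247,0.08],0.4,0.6]])

```text
time: 10.95
tool_pos: [0.6392, 0.0026, 0.0649]
ee_rot: [-3.13, 0.001, 1.386]
wrist_force: [-1.0, 0.4, 0.5]
width: 0.0253
finger_force: 30.0
```

Call:
carry_out(steps=[[[0,0,0],0,0.6],[[0,0,0],0,0.6],[[0,0,0],0,0.6]])

```text
time: 11.32
tool_pos: [0.6444, 0.0013, 0.0723]
ee_rot: [3.139, -0.0, 1.385]
wrist_force: [1.0, -0.5, 0.1]
width: 0.0252
finger_force: 30.0
```

```bash
python3 -c "
from h import *
go((.6430,.001,.0325,1.379))"
```

```text
[-0.0006 -0.0014  0.0398] roll 0.04 rows 0.6 0.0
11.325 [0.6444 0.0013 0.0723] [ 3.139 -0.     1.385] 0.0252
```

Call:
carry_out(steps=[[[0,0,0.012],0,0.6],[[0,0,0.024],0,0.6],[[0,0,0.032],0,0.6],[[0,0,0.036],0,0.6],[[0,0,0.036],0,0.6],[[0,0,0.036],0,0.6],[[0,0,0.036],0,0.6],[[0,0,0.036],0,0.6]])

```text
time: 12.32
tool_pos: [0.6437, 0.0012, 0.0349]
ee_rot: [3.141, -0.0, 1.385]
wrist_force: [0.2, 0.1, 0.0]
width: 0.0252
finger_force: 30.0
```

Call:
carry_out(steps=[[[0,0,0.0015],0,0.6],[[0,0,0.003],0,0.6],[[0,0,0.003],0,0.6],[[0,0,0.003],0,0.6]])

```text
time: 12.82
tool_pos: [0.6435, 0.0012, 0.0316]
ee_rot: [3.141, -0.0, 1.385]
wrist_force: [0.1, -0.3, 0.9]
width: 0.0257
finger_force: 30.0
```

Call:
carry_out(steps=[[[0,0,0],0,0.1],[[0,0,0],0,0.1],[[0,0,0],0,0.1],[[0,0,-0.03],0,0.1],[[0,0,-0.08],0,-0.1],[[0,0,-0.12],0,-0.1],[[0,0,-0.12],0,-0.1]])

```text
time: 13.7
tool_pos: [0.646, 0.001, 0.1568]
ee_rot: [3.132, -0.001, 1.385]
wrist_force: [-0.2, 0.1, 0.4]
width: 0.0517
finger_force: 0.0
```

```bash
python3 -c "
from h import *
go((.535,.2611,.15,1.379),(.535,.2611,.012,1.379))"
```

```text
[ 0.2351 -0.1572  0.0055] roll 0.03 rows 4.5 0.0
[ 0.2349 -0.1585  0.1435] roll 0.03 rows 5.1 0.0
13.7 [0.646  0.001  0.1568] [ 3.132e+00 -1.000e-03  1.385e+00] 0.0517
```

Call:
carry_out(steps=[[[0.045,-0.03,0],0,-0.1],[[0.09,-0.06,0],0,-0.1],[[0.135,-0.09,0],0,-0.1],[[0.18,-0.12,0],0,-0.1],[[0.215,-0.142,0.02],0,-0.1],[[0.235,-0.155,0.05],0,-0.1],[[0.235,-0.155,0.06],0,-0.1],[[0.235,-0.155,0.06],0,-0.1],[[0.235,-0.155,0.06],0,-0.1],[[0.235,-0.155,0.06],0,-0.1]])

```text
time: 14.95
tool_pos: [0.5358, 0.2601, 0.0929]
ee_rot: [3.139, -0.001, 1.383]
wrist_force: [0.6, -0.7, -0.1]
width: 0.0517
finger_force: 0.0
```

```bash
python3 -c "
from h import *
from bench import robot
go((.535,.2611,.012,1.379))
s=robot.snapshot('scene');cv2.imwrite('pics/s2.png',s['image'][120:360,140:460,::-1].repeat(2,0).repeat(2,1))"
```

```text
[ 0.0007 -0.0012  0.0809] roll 0.03 rows 1.3 0.0
14.95 [0.5358 0.2601 0.0929] [ 3.139e+00 -1.000e-03  1.383e+00] 0.0517
```

View pics/s2.png

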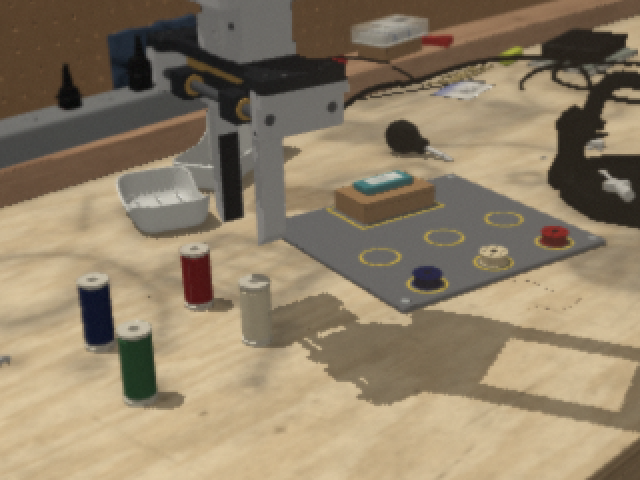

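The needle case lies on the middle of the carton at (382,182), and the fingers hang above the cream spool at (255,310). I'll grip that spool.

Call:
carry_out(steps=[[[0.001,-0.001,0.025],0,-0.1],[[0.001,-0.001,0.05],0,-0.1],[[0.001,-0.001,0.07],0,-0.1],[[0.001,-0.001,0.08],0,-0.1],[[0.001,-0.001,0.08],0,-0.1],[[0.001,-0.001,0.08],0,-0.1],[[0.001,-0.001,0.08],0,0.7],[[0.001,-0.001,0.08],0,0.7],[[0.001,-0.001,0.08],0,0.7],[[0.001,-0.001,0.08],0,0.7]])

```text
time: 16.25
tool_pos: [0.5339, 0.2621, 0.0118]
ee_rot: [3.141, -0.0, 1.385]
wrist_force: [0.0, 0.2, 1.0]
width: 0.0242
finger_force: 30.0
```

Call:
carry_out(steps=[[[0,0,-0.04],0,0.7],[[0,0,-0.08],0,0.7],[[0,0,-0.1],0,0.7],[[-0.04,0.01,-0.1],0,0.7],[[-0.08,0.02,-0.1],0,0.7],[[-0.12,0.03,-0.1],0,0.7],[[-0.16,0.04,-0.1],0,0.7],[[-0.2,0.05,-0.1],0,0.7],[[-0.225,0.057,-0.1],0,0.7],[[-0.2375,0.06,-0.1],0,0.7]])

```text
time: 17.5
tool_pos: [0.5487, 0.0162, 0.1113]
ee_rot: [-3.141, -0.0, 1.383]
wrist_force: [-0.4, 0.6, 0.4]
width: 0.0241
finger_force: 30.0
```

Call:
carry_out(steps=[[[0,0,0],0,0.7],[[0,0,0.03],0,0.7],[[0,0,0.055],0,0.7],[[0,0,0.07],0,0.7],[[0,0,0.08],0,0.7],[[0,0,0.085],0,0.7],[[0,0,0.085],0,0.7],[[0,0,0.085],0,0.7],[[0,0,0.085],0,0.7]])

```text
time: 18.62
tool_pos: [0.5494, 0.0174, 0.0272]
ee_rot: [3.14, -0.0, 1.385]
wrist_force: [0.2, -0.5, -0.8]
width: 0.0241
finger_force: 30.0
```

```bash
python3 -c "
from h import *
go((.5493,.0175,.018,1.379))"
```

```text
[ 0.0001 -0.0001  0.0092] roll 0.03 rows 0.1 0.0
18.625 [0.5494 0.0174 0.0272] [ 3.14  -0.     1.385] 0.0241
```

Call:
carry_out(steps=[[[0,0,0.004],0,0.7],[[0,0,0.007],0,0.7],[[0,0,0.009],0,0.7],[[0,0,0.009],0,0.7],[[0,0,0.009],0,0.7]])

```text
time: 19.25
tool_pos: [0.5487, 0.0175, 0.0177]
ee_rot: [-3.141, -0.0, 1.385]
wrist_force: [-1.5, 0.5, 3.0]
width: 0.0241
finger_force: 30.0
```

Call:
carry_out(steps=[[[0,0,0],0,0.3],[[0,0,0],0,-0.1],[[0,0,0],0,-0.1],[[0,0,0],0,-0.1],[[0,0,-0.03],0,-0.1],[[0,0,-0.07],0,-0.1],[[0,0,-0.1],0,-0.1],[[0,0,-0.1],0,-0.1]])

```text
time: 20.25
tool_pos: [0.5509, 0.0174, 0.1205]
ee_rot: [3.135, -0.001, 1.385]
wrist_force: [0.4, -0.2, -0.1]
width: 0.052
finger_force: 0.0
```

Call:
carry_out(steps=[[[0.045,0.005,0],0,-0.1],[[0.09,0.01,0],0,-0.1],[[0.135,0.015,0],0,-0.1],[[0.18,0.02,0],0,-0.1],[[0.22,0.023,0],0,-0.1],[[0.2465,0.025,0],0,-0.1],[[0.2465,0.025,0.015],0,-0.1],[[0.2465,0.025,0.025],0,-0.1],[[0.2465,0.025,0.025],0,-0.1],[[0.2465,0.025,0.025],0,-0.1]])

```text
time: 21.5
tool_pos: [0.619, 0.2541, 0.0925]
ee_rot: [3.142, 0.0, 1.384]
wrist_force: [-0.8, 0.1, 0.8]
width: 0.0517
finger_force: 0.0
```

```bash
python3 -c "
from h import *
from bench import robot
go((.619,.2553,.012,1.379))
s=robot.snapshot('scene');cv2.imwrite('pics/s3.png',s['image'][120:360,140:460,::-1].repeat(2,0).repeat(2,1))"
```

```text
[ 0.0012 -0.0002  0.0805] roll 0.03 rows 1.3 0.0
21.5 [0.619  0.2541 0.0925] [3.142 0.    1.384] 0.0517
```

View pics/s3.png

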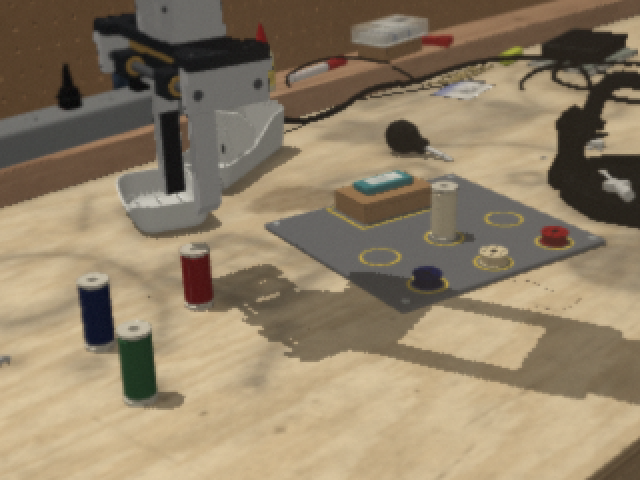

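The cream spool stands in the middle ring at (445,212). The fingers are above the red spool at (197,275).

Call:
carry_out(steps=[[[0.001,0,0.025],0,-0.1],[[0.001,0,0.05],0,-0.1],[[0.001,0,0.07],0,-0.1],[[0.001,0,0.08],0,-0.1],[[0.001,0,0.08],0,-0.1],[[0.001,0,0.08],0,-0.1],[[0.001,0,0.08],0,0.7],[[0.001,0,0.08],0,0.7],[[0.001,0,0.08],0,0.7],[[0.001,0,0.08],0,0.7]])

```text
time: 22.8
tool_pos: [0.6192, 0.2562, 0.0128]
ee_rot: [3.141, -0.0, 1.385]
wrist_force: [-0.4, -0.6, 1.2]
width: 0.0243
finger_force: 30.0
```

Call:
carry_out(steps=[[[0,0,-0.04],0,0.7],[[0,0,-0.08],0,0.7],[[0,0,-0.11],0,0.7],[[-0.045,-0.004,-0.11],0,0.7],[[-0.09,-0.007,-0.11],0,0.7],[[-0.135,-0.01,-0.11],0,0.7],[[-0.18,-0.014,-0.11],0,0.7],[[-0.225,-0.017,-0.11],0,0.7],[[-0.27,-0.021,-0.11],0,0.7],[[-0.305,-0.024,-0.11],0,0.7]])

```text
time: 24.05
tool_pos: [0.5385, -0.0409, 0.1225]
ee_rot: [3.141, 0.0, 1.384]
wrist_force: [0.5, 0.2, -0.0]
width: 0.0244
finger_force: 30.0
```

Call:
carry_out(steps=[[[-0.017,-0.001,0],0,0.7],[[-0.017,-0.001,0],0,0.7],[[-0.017,-0.001,0.03],0,0.7],[[-0.017,-0.001,0.06],0,0.7],[[-0.017,-0.001,0.08],0,0.7],[[-0.017,-0.001,0.09],0,0.7],[[-0.017,-0.001,0.095],0,0.7],[[-0.017,-0.001,0.095],0,0.7],[[-0.017,-0.001,0.095],0,0.7],[[-0.017,-0.001,0.095],0,0.7]])

```text
time: 25.3
tool_pos: [0.5356, -0.0559, 0.0283]
ee_rot: [3.14, -0.0, 1.385]
wrist_force: [0.2, 0.3, -0.2]
width: 0.0242
finger_force: 30.0
```

```bash
python3 -c "
from h import *
go((.535,-.056,.019,1.379))"
```

```text
[-0.0002 -0.0006  0.0093] roll 0.03 rows 0.1 0.0
25.3 [ 0.5356 -0.0559  0.0283] [ 3.14  -0.     1.385] 0.0242
```

Call:
carry_out(steps=[[[0,0,0.004],0,0.7],[[0,0,0.007],0,0.7],[[0,0,0.009],0,0.7],[[0,0,0.009],0,0.7],[[0,0,0.009],0,0.7]])

```text
time: 25.92
tool_pos: [0.5349, -0.0558, 0.0187]
ee_rot: [-3.141, 0.0, 1.385]
wrist_force: [-3.0, 0.8, 3.0]
width: 0.0243
finger_force: 30.0
```

Call:
carry_out(steps=[[[0,0,0],0,0.3],[[0,0,0],0,-0.1],[[0,0,0],0,-0.1],[[0,0,0],0,-0.1],[[0,0,-0.03],0,-0.1],[[0,0,-0.07],0,-0.1],[[0,0,-0.11],0,-0.1],[[0,0,-0.11],0,-0.1]])

```text
time: 26.92
tool_pos: [0.5377, -0.0563, 0.1328]
ee_rot: [3.133, 0.0, 1.385]
wrist_force: [0.3, -0.0, -1.3]
width: 0.052
finger_force: 0.0
```

Call:
carry_out(steps=[[[0.05,0.001,0],0,-0.1],[[0.1,0.002,0],0,-0.1],[[0.15,0.003,0],0,-0.1],[[0.2,0.004,0],0,-0.1],[[0.25,0.005,0],0,-0.1],[[0.3,0.006,0],0,-0.1],[[0.35,0.007,0],0,-0.1],[[0.395,0.008,0],0,-0.1],[[0.415,0.0085,0],0,-0.1],[[0.415,0.0085,0],0,-0.1]])

```text
time: 28.18
tool_pos: [0.6191, 0.3516, 0.1256]
ee_rot: [-3.139, 0.002, 1.387]
wrist_force: [-0.0, 0.2, -0.2]
width: 0.0517
finger_force: 0.0
```

Call:
carry_out(steps=[[[0,0,0.02],0,-0.1],[[0,0,0.03],0,-0.1],[[0,0,0.03],0,-0.1],[[0,0,0.03],0,-0.1]])

```text
time: 28.68
tool_pos: [0.6203, 0.35, 0.0988]
ee_rot: [3.141, -0.0, 1.384]
wrist_force: [-0.0, -0.2, -0.2]
width: 0.0518
finger_force: 0.0
```

```bash
python3 -c "
from h import *
from bench import robot
go((.6199,.3505,.012,1.379))
s=robot.snapshot('scene');cv2.imwrite('pics/s4.png',s['image'][120:360,140:460,::-1].repeat(2,0).repeat(2,1))"
```

```text
[ 0.0004 -0.0005  0.0868] roll 0.03 rows 1.4 0.0
28.675 [0.6203 0.35   0.0988] [ 3.141 -0.     1.384] 0.0518
```

View pics/s4.png

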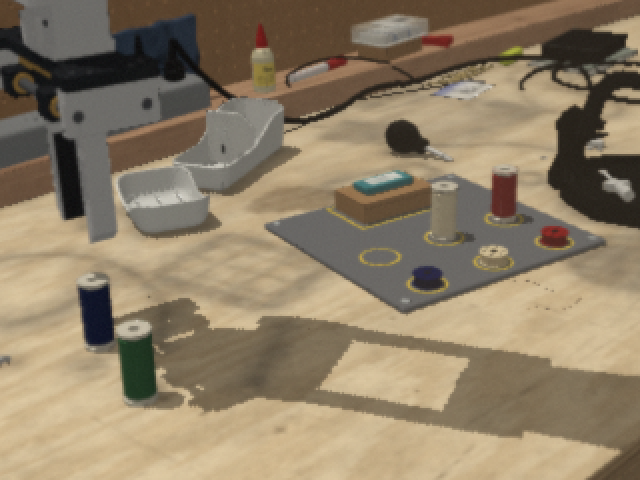

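The red spool stands in its ring at (503,193). The fingers are above the blue spool at (96,310).

Call:
carry_out(steps=[[[0,0,0.025],0,-0.1],[[0,0,0.05],0,-0.1],[[0,0,0.07],0,-0.1],[[0,0,0.083],0,-0.1],[[0,0,0.083],0,-0.1],[[0,0,0.083],0,-0.1],[[0,0,0.083],0,0.7],[[0,0,0.083],0,0.7],[[0,0,0.083],0,0.7],[[0,0,0.083],0,0.7]])

```text
time: 29.98
tool_pos: [0.6202, 0.3507, 0.0159]
ee_rot: [3.141, -0.0, 1.385]
wrist_force: [-1.9, -1.3, 1.0]
width: 0.0246
finger_force: 30.0
```

Call:
carry_out(steps=[[[0,0,-0.04],0,0.7],[[0,0,-0.08],0,0.7],[[0,0,-0.11],0,0.7],[[-0.045,-0.001,-0.11],0,0.7],[[-0.09,-0.002,-0.11],0,0.7],[[-0.135,-0.004,-0.11],0,0.7],[[-0.18,-0.005,-0.11],0,0.7],[[-0.225,-0.006,-0.11],0,0.7],[[-0.255,-0.007,-0.11],0,0.7],[[-0.266,-0.0075,-0.11],0,0.7]])

```text
time: 31.22
tool_pos: [0.5633, 0.0891, 0.1256]
ee_rot: [3.141, -0.0, 1.383]
wrist_force: [-0.1, -0.0, -0.0]
width: 0.0246
finger_force: 30.0
```

Call:
carry_out(steps=[[[0,0,0],0,0.7],[[0,0,0.03],0,0.7],[[0,0,0.06],0,0.7],[[0,0,0.08],0,0.7],[[0,0,0.09],0,0.7],[[0,0,0.095],0,0.7],[[0,0,0.095],0,0.7],[[0,0,0.095],0,0.7],[[0,0,0.095],0,0.7]])

```text
time: 32.35
tool_pos: [0.5641, 0.0905, 0.0314]
ee_rot: [3.14, -0.001, 1.385]
wrist_force: [-0.5, -0.6, 0.3]
width: 0.0244
finger_force: 30.0
```

```bash
python3 -c "
from h import *
go((.5636,.091,.0219,1.379))"
```

```text
[ 0.0003 -0.0006  0.0095] roll 0.03 rows 0.2 0.0
32.35 [0.5641 0.0905 0.0314] [ 3.140e+00 -1.000e-03  1.385e+00] 0.0244
```

Call:
carry_out(steps=[[[0,0,0.004],0,0.7],[[0,0,0.007],0,0.7],[[0,0,0.009],0,0.7],[[0,0,0.009],0,0.7],[[0,0,0.009],0,0.7]])

```text
time: 32.98
tool_pos: [0.5635, 0.0905, 0.0218]
ee_rot: [-3.141, 0.0, 1.385]
wrist_force: [-1.1, 0.9, 4.7]
width: 0.0246
finger_force: 30.0
```

Release, lift, and move back clear (toward y+ and nearer the robot, at height).

Call:
carry_out(steps=[[[0,0,0],0,0.3],[[0,0,0],0,-0.1],[[0,0,0],0,-0.1],[[0,0,0],0,-0.1],[[0,0,-0.03],0,-0.1],[[0,0,-0.07],0,-0.1],[[0,0,-0.12],0,-0.1],[[0,0,-0.16],0,-0.1],[[0,0,-0.18],0,-0.1]])

```text
time: 34.1
tool_pos: [0.5647, 0.0906, 0.2049]
ee_rot: [3.137, -0.001, 1.385]
wrist_force: [-0.0, -0.1, -0.2]
width: 0.0518
finger_force: 0.0
```

Call:
carry_out(steps=[[[0.05,-0.04,0],0,-0.1],[[0.1,-0.08,0],0,-0.1],[[0.15,-0.12,0],0,-0.1],[[0.2,-0.16,0],0,-0.1],[[0.25,-0.2,0],0,-0.1],[[0.3,-0.24,0],0,-0.1],[[0.3,-0.24,0],0,-0.1],[[0.3,-0.24,0],0,-0.1]])

```text
time: 35.1
tool_pos: [0.383, 0.4297, 0.2013]
ee_rot: [3.141, 0.001, 1.386]
wrist_force: [0.0, -0.1, -0.7]
width: 0.0519
finger_force: 0.0
```

```bash
python3 - <<'E'
from h import *
from bench import robot
s=robot.snapshot('top');C=cloud(s)
c,a=np.cos(-.192),np.sin(-.192); o=np.array([.5493,.0171])+.02*np.array([c,a])
B=(C[...,:2]-o)@np.array([[c,-a],[a,c]])
for n,(x,y),lo,hi in(("blue",(-.02,.075),.055,.075),("cream",(-.02,0),.05,.075),("red",(-.02,-.075),.05,.075),("case",(.075,0),.033,.045),("bb",(-.09,.075),.014,.03),("bc",(-.09,0),.014,.03),("br",(-.09,-.075),.014,.03)):
    m=(C[...,2]>lo)&(C[...,2]<hi)&(np.hypot(B[...,0]-x,B[...,1]-y)<.035); print(n,m.sum(),B[m].mean(0).round(4),C[m][:,2].mean().round(4), cv2.minAreaRect(B[m].astype(np.float32)) if n=="case" else "")
cv2.imwrite('pics/t5.png',cv2.resize(s['image'][150:310,185:470,::-1],None,fx=2.8,fy=2.8))
E
```

```text
blue 120 [-0.0193  0.0766] 0.0638 
cream 121 [-0.0195  0.    ] 0.0575 
red 122 [-0.0188 -0.0756] 0.0579 
case 346 [0.0768 0.0006] 0.0372 ((0.0761517882347107, -0.0013152994215488434), (0.04777994379401207, 0.06160290911793709), 10.664899826049805)
bb 112 [-0.0912  0.0755] 0.0173 
bc 113 [-0.0911  0.0003] 0.018 
br 103 [-0.0901 -0.0747] 0.0176
```

View pics/t5.png

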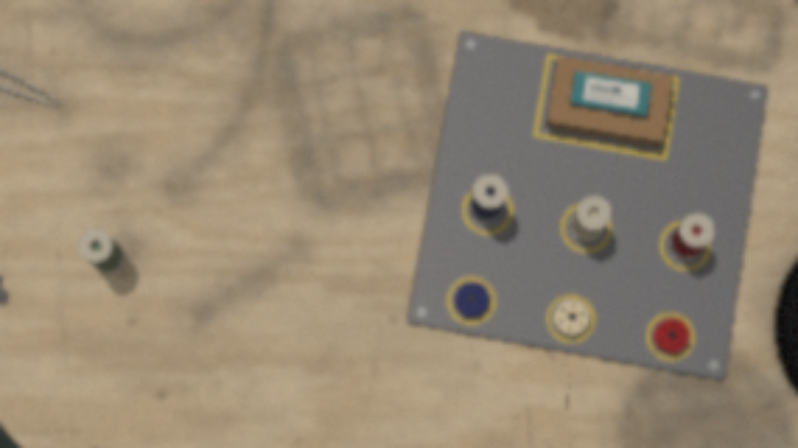

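The picture shows the spools at (490,190), (593,212) and (696,230), each behind its own bobbin. The carton and case are aligned at (612,92), and the green spool has not moved, at (98,245).

```bash
python3 -c "
from bench import robot
print(robot.close_job())"
```

```text
the job is handed in; nothing more can be done
None
```

The kit is set out and handed in at about 35 s of the 106 s: the final top view shows all three spools within about 2 mm of their rings, the carton and needle case centred in the rectangle, and the bobbins and green spool where they were; the judge's verdict was not shown.

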